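Fill the table caddy for breakfast

ROBOT

A 6-joint arm with a two-finger parallel gripper is mounted at the origin on a cart in front of the work surface, level with it; the furniture and walls round the work are solid. World frame = base frame: x ahead of the robot, y to its left, z up, the work surface at z = 0. Lengths are in mm, angles in rad, forces in N, time in s.
With the tool pointing down it reaches from about 325 to 775 mm from the base axis. Payload 9.3 kg.
Tool frame: the origin (TCP) lies midway between the tips of the shut fingers; the grasp point (between the pads) lies 19 mm behind it (bot.hold_point_z is the distance from the TCP to the grasp point, in mm); z points along the fingers, y is the line along which they close (so a half turn about z gives the same grasp; the last joint's range is limited). The gripper opens to 85 mm and grips with 20 to 120 N. Pads are 22 mm wide; open, the fingers measure 114 mm over their backs; the gripper's body (76 mm by 85 mm) begins 54 mm behind the grasp point. The pads swing forward as they close: fully open they stand 13 mm farther back than shut.
Start: joints at [-1.491, 0.259, 0.021, 1.334, 0, 1.418], TCP at [126.88, -535.162, 231.279] pointing down, gripper open.
Joint ranges: [-3.04, 3.04], [-0.91, 1.82], [-1.04, 1.36], [-1.92, 1.95], [-1.52, 1.45], [-3.14, 3.14]. Speed limits (rad/s): [2.22, 2.22, 2.79, 3.14, 3.14, 3.14].

INTERFACE

Orientations are given as a 3x3 rotation matrix whose columns are the frame's x, y, z axes.
In Python, from cell import bot, viewer gives the robot as it stands. The module is installed in compiled form; this text tells all that it offers.
- The arm moves only by the shell command python3 -m jog 'ROWS' [OPENING] [FORCE]. ROWS is JSON, a list of rows, each a list of 6 numbers: the shift along the tool's x, y, z in m, then the turn, a rotation vector about the tool's x, y, z in degrees. A call has 1 to 12 rows; each row is the pose to reach, as a shift and turn from the pose commanded when the call began, along the tool's axes at that moment; what a row does not reach only later rows make up. A row lasts 1/12 s, in which the tool goes at most 41.7 mm and 7.16 degrees, less where a joint would pass 70% of its speed; a pose out of reach is approached as far as the arm can. A call with a gripper value outside its range is refused whole. OPENING is the finger opening in m, from 0 to 0.0854, set as the call begins (- or left out, the last holds). The fingers move at their own pace and stop on an object; FORCE is the grip in N (left out, the last holds). Time passes only in rows, so rows that repeat a pose let the fingers close. It gives the time, the measured TCP pose, the force, the opening and the grip force at its end, in the units of the state.
- bot.sense(): the state, without advancing time (a new reading comes with each control period).
- viewer.camera(name): name is "side" or "top" or "wrist"; returns the picture (420x560x3 uint8, red, green, blue); there is no depth.
- viewer.camera_params(name): a dict with "camera_matrix" (3x3 intrinsics, pixels), "view" (4x4, takes a point from world to camera coordinates); the wrist camera has in their place "T_tool_cam" (4x4, takes a point from camera to tool coordinates, whose origin is the TCP and whose axes are the flange's). Camera axes: x right, y down, z forward; pixel columns grow to the right and rows downward; lengths in mm; the calibration is good to about 2 mm. A picture is of the moment at which its call begins: read the wrist's pose just before it. camera_params takes no time and is no camera call.
- bot.close_job(): hands the job in; it is judged then, once.
The state is a dict: "clock": time; "joint_pos": joint angles; "qd": joint speeds; "joint_torque": joint torques, N m; "tool_pos": TCP position; "orientation": TCP orientation; "force": force on the tool from outside, world axes, zero at the start; "torque": the same for the moment, N m; "grip_width": finger opening in mm; "grasp_force": force on a finger pad.
Only numpy, scipy, OpenCV 4.12 (cv2) and the standard library are available. Lean on these libraries where they do the work, as an engineer would, in place of code of your own. Each camera call takes 0.05 s, during which the arm holds its last target. There are 200 camera calls.

TASK

Get the wooden table caddy ready for breakfast: stand the salt shaker in its smallest well, the plastic tub in the long well and the jam jar in the square well, and lay the teaspoon lengthwise in the low trough in front of the wells. Keep the shaker, tub and jar upright all the way, and leave the two red-capped spice jars and the potato peeler where they are.

Things in the scene. Friction and masses are not known exactly. Their poses are not given: they have to be found in the camera images.
- caddy: Wooden caddy, fixed. Origin: on worktop under middle of well row; x away from robot (yaw under 0.3), y left. In mm: floor 6 high, walls 6 thick. Wells: x -44..44, walls 32 high: smallest y 75..137, centre (0,106); long y -43..69, centre (0,13); square y -137..-49, centre (0,-93). Trough on robot side: x -116..-50, y -137..137, centre (-83,0), outer lips 18 high.
- salt_shaker: Glass salt shaker with a domed grey metal cap that narrows upward to 34 mm, body 44 mm in diameter up to about 66 mm, 90 mm high, about 0.1 kg, standing. Goes into the smallest well. Note: wall cupboards hang over the worktop from x = 0.56 m on, 0.47 m up: keep the wrist low and cross over close to the robot. Origin: centre of its underside, z up.
- tub: Small plain plastic tub with a closed top, 55 mm along its x, 93 mm along its y, 60 mm high, sides slightly tapered towards the foot, about 0.09 kg, standing; grip it across its 55 mm. Goes into the long middle well, its long side along the well (caddy's y), either way round. Origin: centre of its underside, z up.
- jam: Glass jam jar with a broad red lid, 65 mm along its x, 69 mm along its y, 86 mm high, lid (65 mm in diameter) from 75 mm up, about 0.33 kg, standing. Goes into the square well. Origin: centre of its underside, z up.
- teaspoon: Steel teaspoon lying flat, 139 mm long along its x, 30 mm wide at the bowl, 10 mm high at most, 20 g; grip it across its middle, where it is solid, about 20 mm wide. Goes into the trough lengthwise (along the caddy's y), bowl at either end. Origin: on the underside in the middle of its length, z up.
- spice_jar_1: Look-alike that stays: a glass spice jar with a straight-sided red screw cap, 41 mm in diameter, 105 mm high, standing upright. It must not be moved. Origin: centre of its underside, z up.
- spice_jar_2: Look-alike that stays: a glass spice jar with a straight-sided red screw cap, 41 mm in diameter, 105 mm high, standing upright. It must not be moved. Origin: centre of its underside, z up.
- potato_peeler: Look-alike that stays: a potato peeler with a dark green handle, lying flat, 170 mm long along its x, 25 mm wide, 18 mm high. It must not be moved. Origin: on the underside in the middle of its length, z up.
There are look-alikes about, which are no part of the job. Leave any orange look-alike of the tub alone.

How it is judged:
By the outcome, as a careful person would: the job done as asked, in the order asked, and still so for the second after the job is handed in, with the robot touching nothing.
It also fails if it takes over 133 s, if anything falls off the work surface, if the arm or the gripper's body presses on something with over 40 N, if the wrist force passes 120 N, or if a joint passes its speed limit or range.

## Working session

There is one attempt and no reset: what is moved stays moved. The work goes in short steps, Python scripts to look and compute and a shell command to move; the robot and the scene stay as the last step left them, time stands still between calls to the robot, and variables do not carry over. Pictures are saved under pics/ and viewed, at most 17 in all, crops included, and the job is handed in when it is done.

```bash
mkdir -p pics
python3 - <<'E'
from cell import bot, viewer
import cv2, numpy as np
np.set_printoptions(precision=4,suppress=True)
s=bot.sense();print(s)
for n in("side","top","wrist"):
    print(n,viewer.camera_params(n))
    cv2.imwrite(f"pics/{n}0.png",viewer.camera(n)[:,:,::-1])
E
```

```text
{'clock': 0.0, 'joint_pos': array([-1.4906,  0.2592,  0.0208,  1.3337,  0.    ,  1.4182]), 'qd': array([ 0.0017,  0.0004,  0.0005, -0.0007,  0.0008, -0.0012]), 'joint_torque': array([ -0.0015, -55.5636,  34.4533,   0.0137,  -0.0003,  -0.    ]), 'tool_pos': array([ 126.8594, -534.8891,  230.6539]), 'orientation': array([[ 0.973 ,  0.2307, -0.0001],
       [ 0.2307, -0.973 ,  0.0013],
       [ 0.0002, -0.0013, -1.    ]]), 'force': array([-0.5894, -0.0482,  0.3913]), 'torque': array([-0.035 ,  0.0175,  0.0521]), 'grasp_force': 0.0, 'grip_width': 85.40755526507412}
side {'camera_matrix': array([[470.8734,   0.    , 276.4799],
       [  0.    , 470.8734, 206.3814],
       [  0.    ,   0.    ,   1.    ]]), 'view': array([[  -0.6235,   -0.7817,   -0.0142,  168.9281],
       [  -0.3338,    0.2825,   -0.8993,  188.3938],
       [   0.707 ,   -0.556 ,   -0.4371, 1394.3554],
       [   0.    ,    0.    ,    0.    ,    1.    ]])}
top {'camera_matrix': array([[439.0089,   0.    , 282.6436],
       [  0.    , 439.0089, 210.7649],
       [  0.    ,   0.    ,   1.    ]]), 'view': array([[   0.0264,   -0.9997,    0.0009,  -53.6984],
       [  -0.9928,   -0.0263,   -0.1165,  351.677 ],
       [   0.1165,    0.0022,   -0.9932, 1330.0134],
       [   0.    ,    0.    ,    0.    ,    1.    ]])}
wrist {'camera_matrix': array([[310.5451,   0.    , 275.5878],
       [  0.    , 310.5451, 210.3221],
       [  0.    ,   0.    ,   1.    ]]), 'T_tool_cam': array([[  -0.0003,   -0.948 ,   -0.3183,   82.1168],
       [   1.    ,    0.    ,   -0.0011,    0.6261],
       [   0.0011,   -0.3183,    0.948 , -142.7523],
       [   0.    ,    0.    ,    0.    ,    1.    ]])}
```

View pics/top0.png

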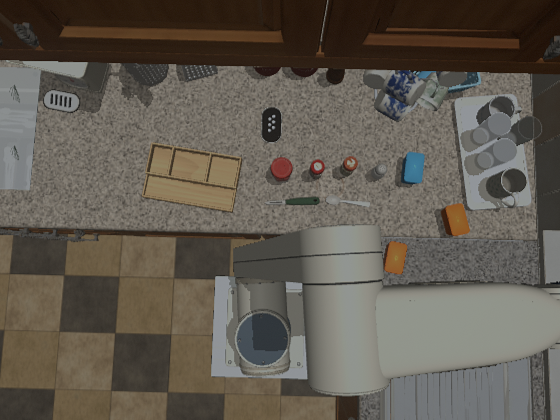

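View pics/side0.png

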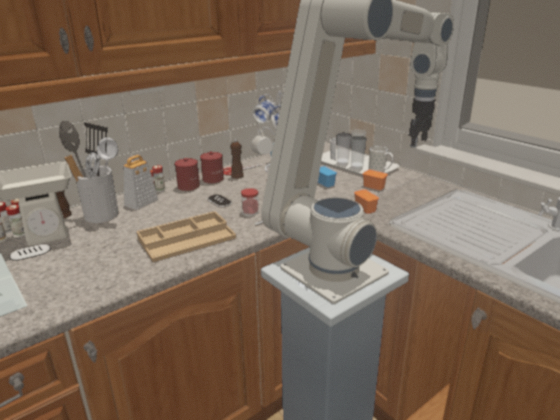

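The top view shows the caddy at (193,178), jam (282,168), spice jars (317,168) and (349,163), shaker (380,170) and the blue tub (413,168). The spoon is at (347,201) and the peeler at (295,202). In the side view the arm hides the shaker and spoon.

```bash
cat > h.py <<'E'
from cell import bot, viewer
import numpy as np, cv2
np.set_printoptions(precision=3,suppress=True)
def cam(name,s=None):
    p=viewer.camera_params(name);K=p["camera_matrix"]
    if "view" in p: return K,p["view"]
    T=np.eye(4);T[:3,:3]=s["orientation"];T[:3,3]=s["tool_pos"]
    return K,np.linalg.inv(T@p["T_tool_cam"])
def ray(c,uv):
    K,V=c;d=V[:3,:3].T@np.linalg.inv(K)@[*uv,1];return -V[:3,:3].T@V[:3,3],d/np.linalg.norm(d)
def onz(c,uv,z):
    o,d=ray(c,uv);return o+d*(z-o[2])/d[2]
def tri(*obs):
    A=np.zeros((3,3));b=np.zeros(3)
    for c,uv in obs:
        o,d=ray(c,uv);P=np.eye(3)-np.outer(d,d);A+=P;b+=P@o
    X=np.linalg.solve(A,b)
    return X,[np.linalg.norm(np.cross(X-ray(c,u)[0],ray(c,u)[1])) for c,u in obs]
def proj(c,X):
    q=c[0]@(c[1]@[*X,1])[:3];return q[:2]/q[2]
def delta(s,X):  # world displacement to tool axes, m
    return s["orientation"].T@(np.array(X)-s["tool_pos"])/1000
E
python3 - <<'E'
from h import *
c=cam("top")
for n,u,z in [("caddy",(193,178),0),("jam",(282,168),86),("sp1",(317,168),105),("sp2",(349,163),105),("salt",(380,170),80),("tub",(413,168),60),("spoonL",(328,200),0),("spoonR",(369,205),0),("peelL",(268,203),0),("peelR",(319,201),0)]: print(n,onz(c,u,z))
im=cv2.imread("pics/top0.png")
cv2.imwrite("pics/topc.png",cv2.resize(im[125:225,135:435],(798,266),interpolation=cv2.INTER_CUBIC))
w=cv2.imread("pics/wrist0.png");cv2.imwrite("pics/w0.png",w)
E
```

```text
caddy [451.802 240.757   0.   ]
jam [472.67  -39.245  86.   ]
sp1 [ 471.26  -141.403  105.   ]
sp2 [ 488.618 -234.576  105.   ]
salt [ 475.671 -330.635   80.   ]
tub [ 488.846 -434.741   60.   ]
spoonL [ 393.103 -185.48     0.   ]
spoonR [ 380.71  -313.964    0.   ]
peelL [378.636   2.139   0.   ]
peelR [ 389.192 -157.344    0.   ]
```

View pics/topc.png

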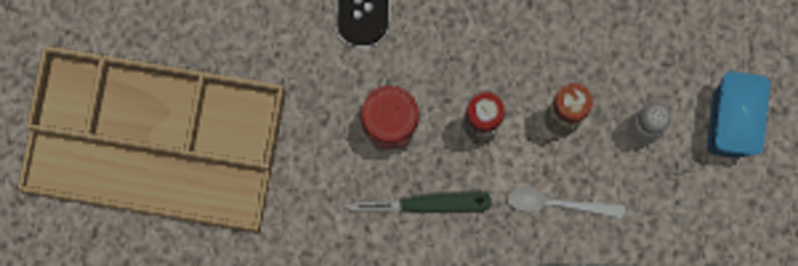

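```bash
R='[0.35,-0.127,0,0,0,-76]'; python3 -m jog '[[0.35,-0.127,0,0,0,-76],[0.35,-0.127,0,0,0,-76],[0.35,-0.127,0,0,0,-76],[0.35,-0.127,0,0,0,-76],[0.35,-0.127,0,0,0,-76],[0.35,-0.127,0,0,0,-76],[0.35,-0.127,0,0,0,-76],[0.35,-0.127,0,0,0,-76],[0.35,-0.127,0,0,0,-76],[0.35,-0.127,0,0,0,-76],[0.35,-0.127,0,0,0,-76],[0.35,-0.127,0,0,0,-76]]'
python3 - <<'E'
from h import *
s=bot.sense();print(s);im=viewer.camera("wrist")[:,:,::-1];np.save("w1.npy",s,allow_pickle=True)
cv2.imwrite("pics/w1.png",im)
cv2.imwrite("pics/side1.png",viewer.camera("side")[:,:,::-1])
E
```

```text
clock: 1.15
tool_pos: [438.8, -330.0, 230.9]
orientation: [[0.006, 1.0, -0.001], [1.0, -0.006, 0.001], [0.001, -0.001, -1.0]]
force: [0.1, -0.1, 0.3]
grip_width: 85.2
grasp_force: 0.0
{'clock': 1.15, 'joint_pos': array([-0.798,  0.258,  0.019,  1.333, -0.   ,  0.779]), 'qd': array([-0.027, -0.009, -0.005,  0.001, -0.002,  0.153]), 'joint_torque': array([  1.077, -55.36 ,  34.594,   0.002,   0.038,  -1.567]), 'tool_pos': array([ 438.805, -329.979,  230.864]), 'orientation': array([[ 0.006,  1.   , -0.001],
       [ 1.   , -0.006,  0.001],
       [ 0.001, -0.001, -1.   ]]), 'force': array([ 0.07 , -0.117,  0.342]), 'torque': array([-0.025,  0.04 , -0.015]), 'grasp_force': 0.0, 'grip_width': 85.15521294794769}
```

View pics/w1.png

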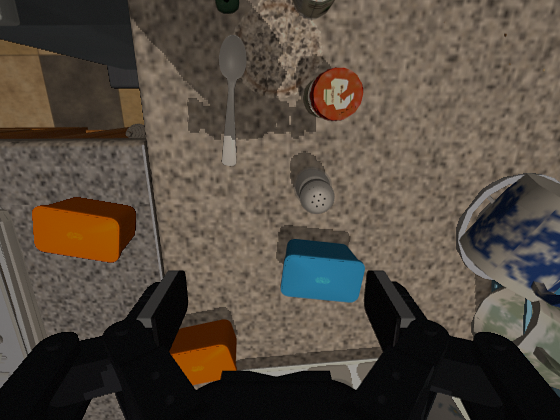

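Wrist view: shaker cap centre at (317,198) and the tub's closed blue top spanning (288,250), (364,258), (360,300) and (281,296). The spoon runs from bowl tip (232,35) to handle end (229,165), and spice jar 2 is at (337,95).

Run:
```python
from h import *
s=np.load("w1.npy",allow_pickle=True).item();w=cam("wrist",s);t=cam("top")
print("salt",tri((w,(317,198)),(t,(381.2,168.6))))
print("tub",tri((w,(323,276)),(t,(414.3,166.7))))
for n,u,z in[("salt",(317,198),88),("tubc",(288,250),60),("",(364,258),60),("",(360,300),60),("",(281,296),60),("bowl",(232,35),3),("hand",(229,165),3)]:print(n,onz(w,u,z))
p=[onz(t,np.array(u)/2.66+[135,125],z) for u,z in [((508,196),3),((624,210),3)]];print(p)
# caddy outer corners in crop: order top-left, top-right, bottom-right, bottom-left
im=cv2.imread("pics/w1.png")
cv2.imwrite("pics/w1c.png",cv2.resize(im[145:305,190:370],None,fx=3.3,fy=3.3,interpolation=cv2.INTER_CUBIC))
```

```text
salt (array([ 479.391, -333.571,   82.584]), [np.float64(0.06305054877802056), np.float64(0.06305054877802371)])
tub (array([ 496.313, -443.846,   42.253]), [np.float64(0.6911028099823584), np.float64(0.6911028099824286)])
salt [ 478.614 -331.94    88.   ]
tubc [ 452.33  -400.105   60.   ]
 [ 537.68  -410.513   60.   ]
 [ 537.577 -465.519   60.   ]
 [ 444.491 -459.49    60.   ]
bowl [ 393.765 -176.528    3.   ]
hand [ 383.121 -314.842    3.   ]
[array([ 396.654, -178.793,    3.   ]), array([ 383.667, -315.197,    3.   ])]
```

View pics/w1c.png

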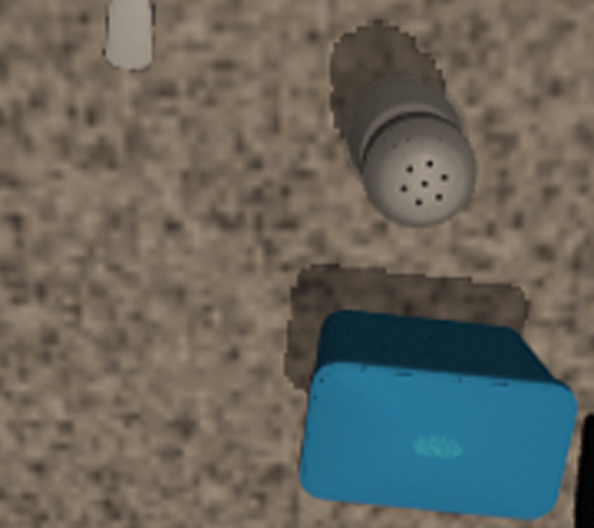

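```bash
python3 -m jog '[[-0.03,0.01,0.01,0,0,0],[-0.06,0.02,0.02,0,0,0],[-0.09,0.03,0.03,0,0,0],[-0.09,0.03,0.03,0,0,0],[-0.09,0.03,0.03,0,0,0],[-0.09,0.03,0.03,0,0,0]]'
python3 - <<'E'
from h import *
s=bot.sense();im=viewer.camera("wrist")[:,:,::-1];np.save("w2.npy",s,allow_pickle=True)
cv2.imwrite("pics/w2.png",im);w=cam("wrist",s)
print(proj(w,[479,-333,88]),proj(w,[492,-440,60]))
cv2.imwrite("pics/w2c.png",cv2.resize(im[60:300,180:420],None,fx=2.5,fy=2.5,interpolation=cv2.INTER_CUBIC))
E
```

```text
clock: 1.75
tool_pos: [466.4, -421.4, 201.0]
orientation: [[0.015, 1.0, -0.001], [1.0, -0.015, 0.001], [0.001, -0.001, -1.0]]
force: [0.1, -0.0, 0.0]
grip_width: 85.1
grasp_force: 0.0
[289.912  96.712] [302.118 214.972]
```

View pics/w2c.png

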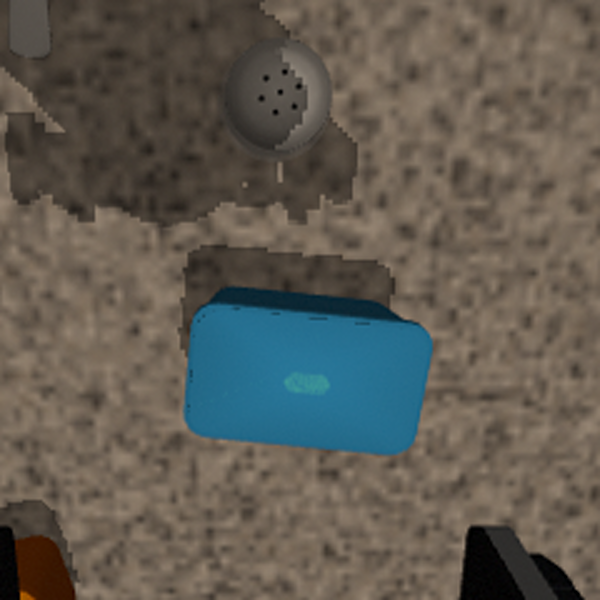

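The second wrist view shows the shaker's holes centred at crop (280,92). The tub's top corners are at crop (193,303), (433,325), (413,457) and (185,436).

Run:
```python
from h import *
S=[np.load(f"w{i}.npy",allow_pickle=True).item() for i in(1,2)];a,b=[cam("wrist",s) for s in S];t=cam("top")
A=lambda u:np.array(u)/3.3+[190,145]
B=lambda u:np.array(u)/2.5+[180,60]
print("salt",tri((a,A((424,183))),(b,B((280,92)))))
C=[]
for u,v in zip([(315,362),(577,385),(550,518),(300,495)],[(193,303),(433,325),(413,457),(185,436)]):
    X,e=tri((a,A(u)),(b,B(v)));C.append(X);print(X,e[0])
C=np.array(C);print("tub",C.mean(0));d=C[1]+C[2]-C[0]-C[3];print("long side deg from x",np.degrees(np.arctan2(d[1],d[0])),np.hypot(*d[:2])/2)
Z=np.array([onz(b,B(v),60) for v in [(193,303),(433,325),(413,457),(185,436)]]);print(Z,Z.mean(0))
```

```text
salt (array([ 480.053, -333.292,   91.344]), [np.float64(0.4128611609185635), np.float64(0.4128611609185698)])
[ 449.567 -406.041   59.634] 0.039306817375338886
[ 540.232 -416.551   57.211] 0.3235919974293507
[ 536.874 -474.022   51.579] 0.49178976847951783
[ 444.332 -461.994   54.327] 0.15308178274829604
tub [ 492.751 -439.652   55.688]
long side deg from x -7.013107175048092 92.29416573222579
[[ 449.628 -405.942   60.   ]
 [ 539.85  -415.749   60.   ]
 [ 535.362 -470.071   60.   ]
 [ 444.656 -459.674   60.   ]] [ 492.374 -437.859   60.   ]
```

```bash
python3 -m jog '[[0.04,0.005,0,0,0,0],[0.08,0.01,0.01,0,0,0],[0.088,0.013,0.04,0,0,0],[0.088,0.013,0.08,0,0,0],[0.088,0.013,0.1,0,0,0],[0.088,0.013,0.1,0,0,0],[0.088,0.013,0.1,0,0,0]]'
```

```text
clock: 2.38
tool_pos: [480.8, -332.6, 102.0]
orientation: [[0.012, 1.0, -0.0], [1.0, -0.012, 0.0], [0.0, -0.0, -1.0]]
force: [-0.2, -0.8, 0.2]
grip_width: 85.4
grasp_force: 0.0
```

```bash
python3 -m jog '[[0,0,0.03,0,0,0],[0,-0.001,0.06,0,0,0],[0,-0.001,0.076,0,0,0],[0,-0.001,0.076,0,0,0],[0,-0.001,0.076,0,0,0]]' && python3 -m jog '[[0,0,0,0,0,0],[0,0,0,0,0,0],[0,0,0,0,0,0],[0,0,0,0,0,0],[0,0,0,0,0,0],[0,0,0,0,0,0],[0,0,0,0,0,0],[0,0,0,0,0,0],[0,0,0,0,0,0]]' 0.03 40
```

```text
clock: 2.8
tool_pos: [480.7, -334.0, 27.0]
orientation: [[0.012, 1.0, 0.001], [1.0, -0.012, -0.001], [-0.001, 0.001, -1.0]]
force: [0.3, -0.4, -0.1]
grip_width: 85.6
grasp_force: 0.0
clock: 3.55
tool_pos: [480.7, -333.9, 27.1]
orientation: [[0.012, 1.0, 0.002], [1.0, -0.012, -0.002], [-0.002, 0.002, -1.0]]
force: [-1.7, 1.2, 11.6]
grip_width: 39.8
grasp_force: 38.9
```

```bash
python3 -m jog '[[0,0,-0.02,0,0,0],[0,0,-0.05,0,0,0],[0,0,-0.09,0,0,0],[0,0,-0.13,0,0,0],[0,-0.01,-0.16,0,0,0],[0.03,-0.02,-0.16,0,0,0],[0.07,-0.03,-0.16,0,0,0],[0.11,-0.04,-0.16,0,0,0],[0.15,-0.05,-0.16,0,0,0],[0.19,-0.06,-0.16,0,0,0],[0.23,-0.06,-0.16,0,0,0],[0.27,-0.06,-0.16,0,0,0]]'
python3 - <<'E'
from h import *
t=cam("top")
for u,z in[((45,48),32),((283,87),32),((258,231),18),((20,190),18)]:print(onz(t,np.array(u)/2.66+[135,125],z))
E
```

```text
clock: 4.55
tool_pos: [422.3, -61.0, 185.9]
orientation: [[0.013, 1.0, 0.001], [1.0, -0.013, -0.0], [-0.0, 0.001, -1.0]]
force: [0.9, -0.3, -1.2]
grip_width: 39.7
grasp_force: 40.6
[552.551 367.042  32.   ]
[513.474  87.554  32.   ]
[345.798 111.555  18.   ]
[386.419 390.115  18.   ]
```

```bash
python3 -m jog '[[0.04,0,0,0,0,0],[0.08,0,0,0,0,0],[0.12,0,0,0,0,0],[0.16,0,0,0,0,0],[0.19,0,0,0,0,0],[0.22,0,0,0,0,0],[0.22,0,0,0,0,0],[0.22,0,0,0,0,0]]'
python3 - <<'E'
from h import *
s=bot.sense();im=viewer.camera("wrist")[:,:,::-1];np.save("w3.npy",s,allow_pickle=True)
cv2.imwrite("pics/w3.png",im)
E
python3 -m jog '[[0.03,0,0,0,0,0],[0.06,0,0,0,0,0],[0.09,0,0,0,0,0],[0.11,0,0,0,0,0],[0.12,0,0,0,0,0],[0.12,0,0,0,0,0],[0.12,0,0,0,0,0]]'
python3 - <<'E'
from h import *
s=bot.sense();im4=viewer.camera("wrist")[:,:,::-1];np.save("w4.npy",s,allow_pickle=True)
cv2.imwrite("pics/w4.png",im4);im3=cv2.imread("pics/w3.png")
cv2.imwrite("pics/w34.png",np.vstack([im3[:300],im4[:300]]))
E
```

```text
clock: 5.22
tool_pos: [425.4, 158.6, 185.5]
orientation: [[0.008, 1.0, 0.0], [1.0, -0.008, -0.0], [-0.0, 0.0, -1.0]]
force: [0.1, -0.5, -2.4]
grip_width: 39.9
grasp_force: 40.6
clock: 5.85
tool_pos: [427.3, 276.3, 185.2]
orientation: [[0.012, 1.0, -0.0], [1.0, -0.012, -0.001], [-0.001, -0.0, -1.0]]
force: [-0.9, 0.4, -1.2]
grip_width: 39.8
grasp_force: 40.6
```

View pics/w34.png

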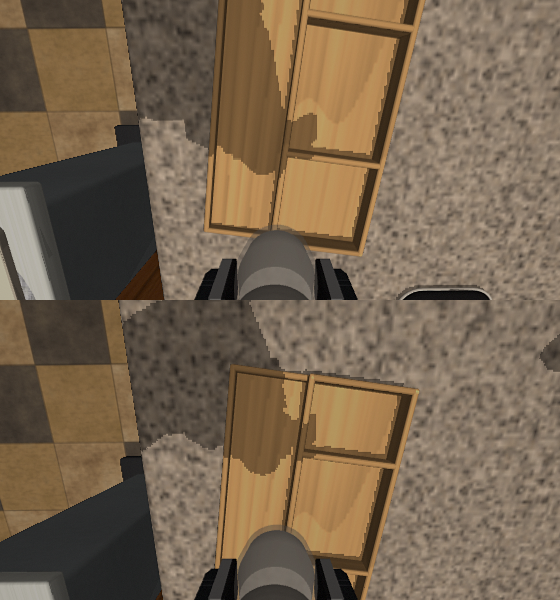

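The two stacked wrist views show the caddy. In the lower one the outer corners are near (232,65) and (417,88), and the shaker hangs upright between the fingers. I'll enlarge it for accuracy.

Run:
```python
import cv2,numpy as np
a=cv2.imread("pics/w4.png")[55:285,225:425];b=cv2.imread("pics/w3.png")[0:260,200:430]
f=lambda i:cv2.resize(i,None,fx=2,fy=2,interpolation=cv2.INTER_CUBIC)
c=np.zeros((520,860,3),np.uint8);a=f(a)[:,:];b=f(b);c=np.zeros((520,800,3),np.uint8);c[:460,:400]=a;c[:,400:]=b[:,:400] if 0 else b[:,40:440]
cv2.imwrite("pics/w34c.png",c)
```

```text
(no output)
```

View pics/w34c.png

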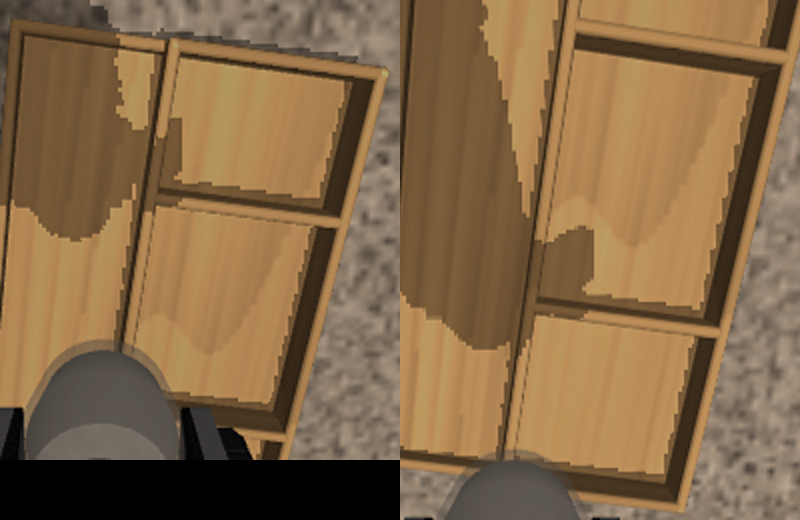

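Crop readings (w4 on the left, w3 on the right) cover the wall-top junctions and outer corners. I'll fit the caddy pose to them, height included.

Run:
```python
from h import *
from scipy.optimize import least_squares
S=[np.load(f"w{i}.npy",allow_pickle=True).item() for i in(3,4)];c3,c4=[cam("wrist",s) for s in S]
L=[((50,143,32),(387,70)),((47,72,32),(338,220)),((47,-46,32),(285,437)),((-47,143,32),(173,41)),((-47,72,32),(162,200)),((-122,143,18),(12,22))]
R=[((-47,72,32),(570,28)),((47,72,32),(790,60)),((-47,-46,32),(533,303)),((47,-46,32),(722,332)),((50,-143,32),(684,510))]
O=[(c4,p,(u/2+225,v/2+55)) for p,(u,v) in L]+[(c3,p,((u-360)/2+200,v/2)) for p,(u,v) in R]
def f(q):
    x,y,z,a=q;c,s=np.cos(a),np.sin(a);r=[]
    for k,p,u in O: r+=list(proj(k,[x+c*p[0]-s*p[1],y+s*p[0]+c*p[1],z+p[2]])-u)
    return r
m=least_squares(f,[485,234,0,-.14],x_scale=[10,10,10,.1]);print(m.x,np.array(m.fun).reshape(-1,2))
x,y,z,a=m.x;c,s=np.cos(a),np.sin(a)
for n,p in dict(small=(0,106),long=(0,13),sq=(0,-93),trough=(-85,0)).items():print(n,x+c*p[0]-s*p[1],y+s*p[0]+c*p[1])
print(S[1]["tool_pos"])
```

```text
[489.056 235.828  -6.019  -0.139] [[ 0.159 -0.494]
 [ 1.946  1.226]
 [ 1.715 -1.441]
 [ 1.572 -0.703]
 [-5.023 -1.006]
 [ 0.531 -0.878]
 [ 0.659  0.448]
 [-1.402  0.805]
 [-0.458  1.901]
 [ 0.051 -0.018]
 [ 0.434 -0.04 ]]
small 503.7528042053668 340.8039993491772
long 490.8580983106615 248.70228079903805
sq 476.1609066457286 143.72612847307295
trough 404.876622467726 247.6133309054697
[427.281 276.325 185.183]
```

Run:
```python
from h import *
from scipy.optimize import least_squares
S=[np.load(f"w{i}.npy",allow_pickle=True).item() for i in(3,4)];c3,c4=[cam("wrist",s) for s in S];t=cam("top")
L=[((50,143,32),(387,70)),((47,72,32),(338,220)),((47,-46,32),(285,437)),((-47,143,32),(173,41)),((-122,143,18),(12,22))]
R=[((-47,72,32),(570,28)),((47,72,32),(790,60)),((-47,-46,32),(533,303)),((47,-46,32),(722,332)),((50,-143,32),(684,510))]
T=[((50,143,32),(45,48)),((50,-143,32),(283,87)),((-122,-143,18),(258,231)),((-122,143,18),(20,190))]
O=[(c4,p,(u/2+225,v/2+55)) for p,(u,v) in L]+[(c3,p,((u-360)/2+200,v/2)) for p,(u,v) in R]+[(t,p,(u/2.66+135,v/2.66+125)) for p,(u,v) in T]
def f(q,z0=None):
    x,y,z,a=q;z=z if z0 is None else z0;c,s=np.cos(a),np.sin(a);r=[]
    for k,p,u in O: r+=list(proj(k,[x+c*p[0]-s*p[1],y+s*p[0]+c*p[1],z+p[2]])-u)
    return r
for z0 in(None,0):
    m=least_squares(f,[485,234,0,-.14],x_scale=[10,10,10,.1],args=(z0,),loss="soft_l1");print(m.x,m.cost)
    print(np.array(f(m.x,z0)).reshape(-1,2).T)
x,y,z,a=m.x;c,s=np.cos(a),np.sin(a)
for n,p in dict(small=(0,106),long=(0,13),sq=(0,-93),trough=(-85,0)).items():print(n,x+c*p[0]-s*p[1],y+s*p[0]+c*p[1])
```

```text
[488.464 235.861  -5.628  -0.138] 8.536094169469813
[[-0.428  1.435  1.325  0.809 -0.316 -0.082 -1.956 -1.021 -0.37   0.11
  -0.51   0.295  0.404 -0.756]
 [-0.619  1.222 -1.311 -0.745 -0.851  0.326  0.597  1.979 -0.011  0.077
  -1.148 -1.086 -0.471 -0.054]]
[487.208 235.479   0.     -0.138] 18.075588946123972
[[ 0.852  2.224  1.612  0.083 -2.52  -0.997 -0.702 -2.166  0.161  0.297
  -0.948  0.237  0.305 -1.237]
 [-0.463  2.708  1.655 -0.868 -1.147 -1.037 -0.421  3.249  1.461  2.823
  -1.244 -1.12  -0.273  0.079]]
small 501.8111615323309 340.46819182680565
long 488.9990118709079 248.35495270748413
sq 474.39591655788814 143.36566941019296
trough 403.0185465941248 247.18893778995485
```

```bash
python3 -m jog '[[0.015,0.01,0.02,0,0,2],[0.03,0.03,0.05,0,0,4],[0.045,0.05,0.07,0,0,7],[0.065,0.074,0.08,0,0,7],[0.065,0.074,0.08,0,0,7],[0.065,0.074,0.08,0,0,7],[0.065,0.074,0.08,0,0,7]]'
```

```text
clock: 6.48
tool_pos: [501.9, 340.1, 105.3]
orientation: [[0.135, 0.991, -0.001], [0.991, -0.135, -0.001], [-0.001, -0.001, -1.0]]
force: [0.3, -0.3, -0.5]
grip_width: 40.0
grasp_force: 40.7
```

```bash
python3 -m jog '[[0,0.001,0.02,0,0,0],[0,0.001,0.04,0,0,0],[0,0.001,0.055,0,0,0],[0,0.001,0.062,0,0,0],[0,0.001,0.066,0,0,0],[0,0.001,0.066,0,0,0]]'
python3 - <<'E'
from h import *
cv2.imwrite("pics/w5.png",viewer.camera("wrist")[:,:,::-1])
E
python3 -m jog '[[0,0,0.002,0,0,0],[0,0,0.004,0,0,0],[0,0,0.004,0,0,0]]'
```

```text
clock: 6.98
tool_pos: [502.7, 340.8, 39.7]
orientation: [[0.134, 0.991, 0.0], [0.991, -0.134, -0.0], [-0.0, 0.0, -1.0]]
force: [-0.2, 0.2, -1.1]
grip_width: 39.5
grasp_force: 40.7
clock: 7.28
tool_pos: [503.0, 341.4, 35.6]
orientation: [[0.133, 0.991, 0.001], [0.991, -0.133, 0.0], [0.0, 0.001, -1.0]]
force: [0.4, -0.3, -0.1]
grip_width: 39.8
grasp_force: 40.7
```

View pics/w5.png

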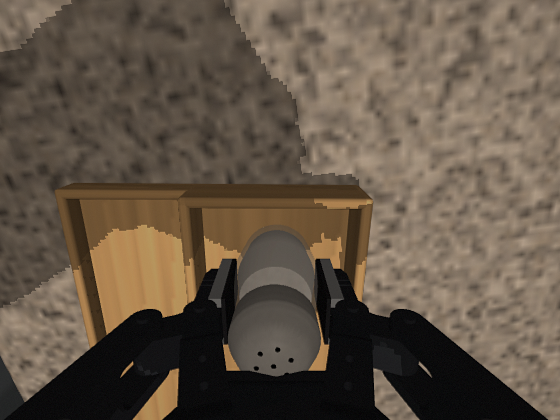

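The shaker hangs upright and centred between the walls of the smallest well (base at about (275,250)). I'll lower it to contact.

```bash
python3 -m jog '[[0,0,0.001,0,0,0],[0,0,0.002,0,0,0],[0,0,0.003,0,0,0],[0,0,0.004,0,0,0],[0,0,0.004,0,0,0]]'
```

```text
clock: 7.7
tool_pos: [503.1, 341.6, 33.1]
orientation: [[0.133, 0.991, 0.002], [0.991, -0.133, 0.001], [0.001, 0.001, -1.0]]
force: [-4.7, -1.9, 15.1]
grip_width: 39.5
grasp_force: 42.8
```

```bash
python3 -m jog '[[0,0,-0.001,0,0,0],[0,0,-0.001,0,0,0],[0,0,-0.001,0,0,0],[0,0,-0.001,0,0,0],[0,0,-0.001,0,0,0],[0,0,-0.001,0,0,0]]' 0.065 && python3 -m jog '[[0,0,-0.02,0,0,0],[0,0,-0.05,0,0,0],[0,0,-0.09,0,0,0],[0,0,-0.12,0,0,0],[-0.02,-0.02,-0.13,0,0,0],[-0.05,-0.05,-0.13,0,0,0],[-0.08,-0.07,-0.13,0,0,0],[-0.12,-0.07,-0.13,0,0,0],[-0.16,-0.07,-0.13,0,0,0],[-0.2,-0.07,-0.13,0,0,0],[-0.2,-0.07,-0.13,0,0,0]]' 0.085
```

```text
clock: 8.2
tool_pos: [502.8, 341.3, 32.0]
orientation: [[0.133, 0.991, -0.0], [0.991, -0.133, -0.0], [-0.0, -0.0, -1.0]]
force: [0.5, -0.3, 0.8]
grip_width: 64.8
grasp_force: 0.0
clock: 9.12
tool_pos: [405.6, 147.7, 162.5]
orientation: [[0.138, 0.99, -0.0], [0.99, -0.138, -0.002], [-0.002, 0.0, -1.0]]
force: [0.9, 0.1, -0.7]
grip_width: 84.8
grasp_force: 0.0
```

```bash
python3 -m jog '[[-0.04,0.012,0,0,0,7],[-0.08,0.024,0,0,0,14],[-0.12,0.035,0,0,0,21],[-0.16,0.047,0,0,0,28],[-0.2,0.059,0,0,0,35],[-0.24,0.07,0,0,0,42],[-0.28,0.082,0,0,0,49],[-0.32,0.094,0,0,0,56],[-0.36,0.106,0,0,0,63],[-0.4,0.117,0,0,0,70],[-0.44,0.129,0,0,0,77],[-0.48,0.141,0,0,0,84]]'
python3 - <<'E'
from h import *
s=bot.sense();print(s["joint_pos"],delta(s,[492.4,-438,150]),np.degrees(np.arctan2(s["orientation"][1,0],s["orientation"][0,0])))
E
```

```text
clock: 10.12
tool_pos: [482.6, -343.9, 162.1]
orientation: [[0.999, -0.035, 0.0], [-0.035, -0.999, 0.0], [0.0, -0.0, -1.0]]
force: [0.7, 0.6, 0.2]
grip_width: 85.0
grasp_force: 0.0
[-0.761  0.357 -0.012  1.201  0.     2.416] [0.013 0.094 0.012] -2.027217958338398
```

```bash
python3 -m jog '[[0.006,0.04,0.01,0,0,3],[0.013,0.08,0.02,0,0,4.7],[0.013,0.094,0.04,0,0,4.7],[0.013,0.094,0.04,0,0,4.7],[0.013,0.094,0.04,0,0,4.7]]'
python3 - <<'E'
from h import *
s=bot.sense();print(delta(s,[492.4,-438,30]),np.degrees(np.arctan2(s["orientation"][1,0],s["orientation"][0,0])))
E
```

```text
clock: 10.53
tool_pos: [492.2, -436.3, 120.3]
orientation: [[0.994, -0.112, -0.002], [-0.112, -0.994, 0.003], [-0.003, -0.003, -1.0]]
force: [-0.0, 0.4, -0.1]
grip_width: 84.7
grasp_force: 0.0
[0.001 0.002 0.09 ] -6.442382056881885
```

```bash
python3 -m jog '[[0,0.001,0.03,0,0,0],[0,0.001,0.06,0,0,0],[0,0.001,0.085,0,0,0],[0,0.001,0.091,0,0,0],[0,0.001,0.091,0,0,0],[0,0.001,0.091,0,0,0]]' && python3 -m jog '[[0,0,0,0,0,0],[0,0,0,0,0,0],[0,0,0,0,0,0],[0,0,0,0,0,0],[0,0,0,0,0,0],[0,0,0,0,0,0],[0,0,0,0,0,0],[0,0,0,0,0,0]]' 0.04 35 && python3 -m jog '[[0,0,-0.01,0,0,0],[0,0,-0.03,0,0,0],[0,0,-0.06,0,0,0],[0,0,-0.1,0,0,0],[0,0,-0.13,0,0,0],[0,0,-0.13,0,0,0]]'
```

```text
clock: 11.03
tool_pos: [493.5, -436.9, 33.0]
orientation: [[0.994, -0.11, 0.001], [-0.11, -0.994, -0.001], [0.001, 0.001, -1.0]]
force: [0.5, -0.6, 0.2]
grip_width: 85.4
grasp_force: 0.0
clock: 11.7
tool_pos: [493.4, -437.6, 33.2]
orientation: [[0.994, -0.111, 0.002], [-0.111, -0.994, -0.002], [0.002, 0.002, -1.0]]
force: [0.3, 1.4, 6.7]
grip_width: 54.0
grasp_force: 35.7
clock: 12.2
tool_pos: [494.3, -438.9, 169.5]
orientation: [[0.994, -0.111, 0.007], [-0.111, -0.994, -0.008], [0.008, 0.007, -1.0]]
force: [0.3, -0.8, -0.1]
grip_width: 53.9
grasp_force: 37.2
```

```bash
python3 -m jog '[[-0.01,-0.03,0,0,0,-5],[-0.02,-0.07,0,0,0,-11],[-0.03,-0.11,0,0,0,-18],[-0.04,-0.15,0,0,0,-25],[-0.05,-0.19,0,0,0,-32],[-0.06,-0.23,0,0,0,-39],[-0.07,-0.27,0,0,0,-46],[-0.08,-0.31,0,0,0,-53],[-0.09,-0.35,0,0,0,-60],[-0.1,-0.39,0,0,0,-67],[-0.11,-0.43,0,0,0,-74],[-0.115,-0.46,0,0,0,-81]]'
python3 - <<'E'
from h import *
s=bot.sense();print(s["joint_pos"],delta(s,[489.5,248.5,150]),np.degrees(np.arctan2(s["orientation"][1,0],s["orientation"][0,0])))
E
```

```text
clock: 13.2
tool_pos: [428.1, 35.3, 162.2]
orientation: [[0.259, 0.966, 0.001], [0.966, -0.259, 0.0], [0.001, 0.001, -1.0]]
force: [1.0, -1.0, -1.4]
grip_width: 54.1
grasp_force: 37.3
[-0.114  0.088 -0.374  1.108  0.     1.718] [0.222 0.004 0.012] 75.01742775835383
```

```bash
python3 -m jog '[[0.04,0.001,0,0,0,-2],[0.08,0.002,0,0,0,-5],[0.12,0.003,0.01,0,0,-7],[0.16,0.004,0.02,0,0,-7],[0.19,0.004,0.03,0,0,-7],[0.222,0.004,0.06,0,0,-7],[0.222,0.004,0.08,0,0,-7],[0.222,0.004,0.08,0,0,-7],[0.222,0.004,0.08,0,0,-7]]'
python3 - <<'E'
from h import *
s=bot.sense();print(delta(s,[489.5,248.5,39]),np.degrees(np.arctan2(s["orientation"][1,0],s["orientation"][0,0])))
cv2.imwrite("pics/w6.png",viewer.camera("wrist")[:,:,::-1])
E
```

```text
clock: 13.95
tool_pos: [491.3, 245.7, 81.1]
orientation: [[0.145, 0.989, -0.002], [0.989, -0.145, -0.001], [-0.001, -0.002, -1.0]]
force: [0.4, -0.1, -0.9]
grip_width: 53.8
grasp_force: 37.3
[ 0.003 -0.002  0.042] 81.68161731962084
```

View pics/w6.png

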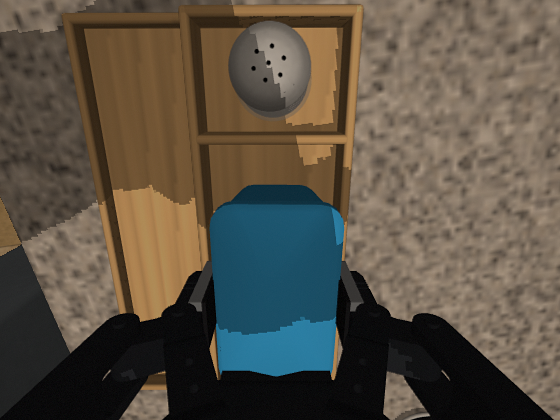

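The shaker stands upright in its well and the blue tub is square over the long well, so I'll lower it.

```bash
python3 -m jog '[[0.002,-0.001,0.01,0,0,0],[0.002,-0.001,0.025,0,0,0],[0.002,-0.001,0.034,0,0,0],[0.002,-0.001,0.037,0,0,0],[0.002,-0.001,0.039,0,0,0],[0.002,-0.001,0.041,0,0,0],[0.002,-0.001,0.042,0,0,0],[0.002,-0.001,0.042,0,0,0]]'
```

```text
clock: 14.67
tool_pos: [491.6, 247.9, 39.5]
orientation: [[0.146, 0.989, 0.0], [0.989, -0.146, 0.0], [0.0, 0.0, -1.0]]
force: [1.0, -0.3, -1.0]
grip_width: 54.0
grasp_force: 37.3
```

```bash
python3 -m jog '[[0,0,0.001,0,0,0],[0,0,0.002,0,0,0],[0,0,0.002,0,0,0]]'
```

```text
clock: 14.92
tool_pos: [491.8, 248.0, 39.1]
orientation: [[0.145, 0.989, 0.002], [0.989, -0.145, 0.0], [0.001, 0.002, -1.0]]
force: [-4.9, -2.8, 17.1]
grip_width: 53.8
grasp_force: 39.1
```

```bash
python3 -m jog '[[0,0,-0.001,0,0,0],[0,0,-0.001,0,0,0],[0,0,-0.001,0,0,0],[0,0,-0.001,0,0,0],[0,0,-0.001,0,0,0],[0,0,-0.001,0,0,0]]' 0.07 && python3 -m jog '[[0,0,-0.02,0,0,0],[0,0,-0.05,0,0,0],[0,0,-0.09,0,0,0],[0,0,-0.13,0,0,0],[-0.03,-0.01,-0.15,0,0,0],[-0.07,-0.02,-0.15,0,0,0],[-0.11,-0.024,-0.15,0,0,0],[-0.15,-0.024,-0.15,0,0,0],[-0.19,-0.024,-0.15,0,0,0],[-0.194,-0.024,-0.15,0,0,0],[-0.194,-0.024,-0.15,0,0,0],[-0.194,-0.024,-0.15,0,0,0]]' 0.085
python3 - <<'E'
from h import *
s=bot.sense();np.save("w7.npy",s,allow_pickle=True)
cv2.imwrite("pics/w7.png",viewer.camera("wrist")[:,:,::-1]);print(proj(cam("wrist",s),[473,-39,86]))
E
python3 -m jog '[[-0.04,0,0,0,0,0],[-0.08,0,0,0,0,0],[-0.1,0,0,0,0,0],[-0.1,0,0,0,0,0],[-0.1,0,0,0,0,0]]'
python3 - <<'E'
from h import *
s=bot.sense();np.save("w8.npy",s,allow_pickle=True)
cv2.imwrite("pics/w8.png",viewer.camera("wrist")[:,:,::-1]);a=proj(cam("wrist",s),[473,-39,86]);print(a)
im7=cv2.imread("pics/w7.png");im8=cv2.imread("pics/w8.png")
cv2.imwrite("pics/w78.png",np.hstack([im7[:,100:500],im8[:,100:500]]))
E
```

```text
clock: 15.42
tool_pos: [491.3, 247.9, 38.1]
orientation: [[0.145, 0.989, -0.0], [0.989, -0.145, -0.0], [-0.0, -0.0, -1.0]]
force: [0.2, -0.2, 0.3]
grip_width: 70.4
grasp_force: 0.0
clock: 16.42
tool_pos: [439.6, 59.4, 188.4]
orientation: [[0.147, 0.989, 0.0], [0.989, -0.147, 0.0], [0.0, 0.0, -1.0]]
force: [-0.3, -0.0, -0.4]
grip_width: 85.0
grasp_force: 0.0
[326.589 304.338]
clock: 16.88
tool_pos: [425.2, -39.0, 188.1]
orientation: [[0.146, 0.989, -0.0], [0.989, -0.146, 0.0], [0.0, -0.0, -1.0]]
force: [-0.2, -0.4, 0.1]
grip_width: 85.0
grasp_force: 0.0
[332.637 201.749]
```

View pics/w78.png

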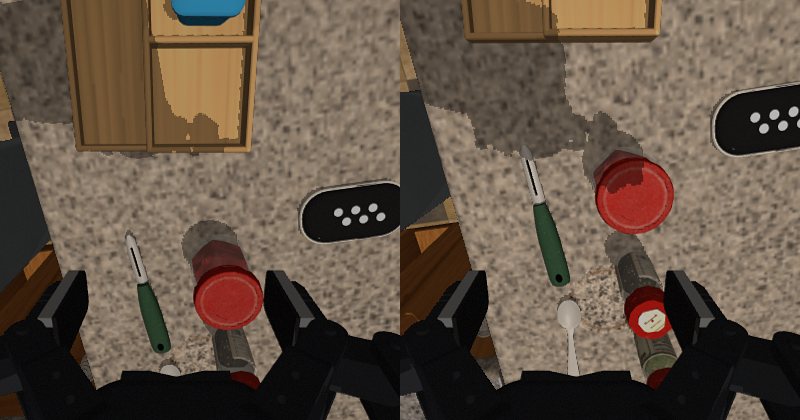

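The lid centre is at full-image (328,300) in view 7 and (336,198) in view 8. The tub is seated in the long well.

Run:
```python
from h import *
S=[np.load(f"w{i}.npy",allow_pickle=True).item() for i in(7,8)];a,b=[cam("wrist",s) for s in S]
print(tri((a,(328,299.5)),(b,(336,198))), tri((a,(328,299.5)),(b,(336,198)),(cam("top"),np.array((390,115))/2.66+[135,125])))
print(onz(a,(328,299.5),86),onz(b,(336,198),86))
s=bot.sense()
# circle: lid extents in w8
im=cv2.imread("pics/w8.png");h=cv2.cvtColor(im,cv2.COLOR_BGR2HSV);m=((h[...,0]<8)|(h[...,0]>172))&(h[...,1]>140)&(h[...,2]>70)
m=m.astype(np.uint8);m[:,:290]=0;m[250:]=0
c=max(cv2.findContours(m,0,2)[0],key=cv2.contourArea);print(cv2.minEnclosingCircle(c),cv2.boundingRect(c))
print(delta(s,[476,-37.5,110]))
```

```text
(array([475.975, -37.493,  81.373]), [np.float64(0.7676661617439133), np.float64(0.7676661617439766)]) (array([475.25 , -38.207,  79.619]), [np.float64(0.2711025245544978), np.float64(1.7466099969968638), np.float64(1.8919580804149059)])
[474.785 -33.982  86.   ] [476.013 -36.195  86.   ]
((335.0, 197.0), 39.11531448364258) (297, 160, 77, 75)
[0.008 0.05  0.078]
```

```bash
python3 -m jog '[[0.005,0.025,0.01,0,0,0],[0.01,0.05,0.03,0,0,0],[0.01,0.05,0.06,0,0,0],[0.01,0.05,0.08,0,0,0],[0.01,0.05,0.08,0,0,0],[0.01,0.05,0.08,0,0,0]]'
python3 - <<'E'
from h import *
s=bot.sense();print(delta(s,[475.5,-36,30]))
E
```

```text
clock: 17.43
tool_pos: [475.4, -35.2, 107.8]
orientation: [[0.143, 0.99, -0.002], [0.99, -0.143, 0.001], [0.0, -0.002, -1.0]]
force: [0.5, 0.4, 0.8]
grip_width: 84.6
grasp_force: 0.0
[-0.001  0.     0.078]
```

```bash
python3 -m jog '[[0,0,0.02,0,0,0],[0,0,0.045,0,0,0],[0,0,0.065,0,0,0],[0,0,0.077,0,0,0],[0,0,0.077,0,0,0],[0,0,0.077,0,0,0]]' && python3 -m jog '[[0,0,0,0,0,0],[0,0,0,0,0,0],[0,0,0,0,0,0],[0,0,0,0,0,0],[0,0,0,0,0,0],[0,0,0,0,0,0],[0,0,0,0,0,0]]' 0.05 60 && python3 -m jog '[[0,0,-0.01,0,0,0],[0,0,-0.02,0,0,0],[0,0,-0.05,0,0,0],[0,0,-0.08,0,0,0],[0,0,-0.08,0,0,0],[0,0,-0.08,0,0,0]]'
python3 - <<'E'
from h import *
s=bot.sense();print(delta(s,[475,143.5,85]))
E
```

```text
clock: 17.93
tool_pos: [476.5, -36.4, 32.5]
orientation: [[0.145, 0.989, 0.001], [0.989, -0.145, -0.0], [-0.0, 0.001, -1.0]]
force: [-0.0, -1.0, 0.6]
grip_width: 85.2
grasp_force: 0.0
clock: 18.52
tool_pos: [476.8, -36.8, 33.5]
orientation: [[0.145, 0.989, 0.003], [0.989, -0.145, -0.0], [-0.0, 0.003, -1.0]]
force: [-2.7, 1.7, 14.0]
grip_width: 63.8
grasp_force: 62.8
clock: 19.02
tool_pos: [476.9, -37.0, 113.4]
orientation: [[0.145, 0.989, 0.004], [0.989, -0.145, -0.001], [-0.0, 0.005, -1.0]]
force: [-0.1, -0.6, -2.8]
grip_width: 63.6
grasp_force: 67.5
[ 0.178 -0.028  0.028]
```

```bash
python3 -m jog '[[0.03,-0.005,0,0,0,0],[0.07,-0.011,0,0,0,0],[0.11,-0.017,0,0,0,0],[0.15,-0.023,0,0,0,0],[0.178,-0.028,0.01,0,0,0],[0.178,-0.028,0.03,0,0,0],[0.178,-0.028,0.03,0,0,0],[0.178,-0.028,0.03,0,0,0]]'
python3 - <<'E'
from h import *
s=bot.sense();print(delta(s,[475,143.5,39]))
cv2.imwrite("pics/w9.png",viewer.camera("wrist")[:,:,::-1])
E
```

```text
clock: 19.68
tool_pos: [472.7, 143.3, 80.1]
orientation: [[0.145, 0.989, -0.004], [0.989, -0.145, -0.001], [-0.001, -0.003, -1.0]]
force: [0.4, 0.2, -1.5]
grip_width: 64.0
grasp_force: 67.5
[0.001 0.002 0.041]
```

View pics/w9.png

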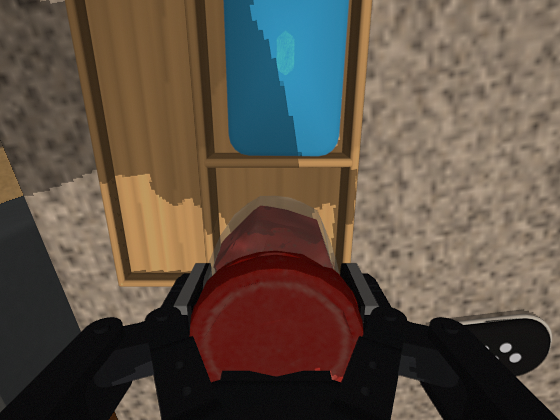

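The jar hangs upright inside the outline of the square well, and the tub sits flat in the long well.

```bash
python3 -m jog '[[0.001,0.002,0.01,0,0,0],[0.001,0.002,0.025,0,0,0],[0.001,0.002,0.033,0,0,0],[0.001,0.002,0.037,0,0,0],[0.001,0.002,0.039,0,0,0],[0.001,0.002,0.04,0,0,0],[0.001,0.002,0.041,0,0,0],[0.001,0.002,0.041,0,0,0]]'
```

```text
clock: 20.4
tool_pos: [476.4, 144.0, 40.6]
orientation: [[0.146, 0.989, 0.001], [0.989, -0.146, 0.0], [0.0, 0.001, -1.0]]
force: [-0.1, -0.1, -2.7]
grip_width: 63.8
grasp_force: 67.5
```

```bash
python3 -m jog '[[0,0,0.001,0,0,0],[0,0,0.002,0,0,0],[0,0,0.003,0,0,0],[0,0,0.003,0,0,0]]'
```

```text
clock: 20.73
tool_pos: [476.5, 144.1, 39.5]
orientation: [[0.145, 0.989, 0.002], [0.989, -0.145, 0.0], [0.0, 0.002, -1.0]]
force: [-8.4, -1.0, 24.3]
grip_width: 64.1
grasp_force: 69.5
```

```bash
python3 -m jog '[[0,0,-0.001,0,0,0],[0,0,-0.001,0,0,0],[0,0,-0.001,0,0,0],[0,0,-0.001,0,0,0],[0,0,-0.001,0,0,0],[0,0,-0.001,0,0,0]]' 0.08 && python3 -m jog '[[0,0,-0.02,0,0,0],[0,0,-0.05,0,0,0],[0,0,-0.09,0,0,0],[0,0,-0.12,0,0,0],[-0.03,-0.004,-0.13,0,0,0],[-0.07,-0.008,-0.13,0,0,0],[-0.11,-0.012,-0.13,0,0,0],[-0.15,-0.012,-0.13,0,0,0],[-0.19,-0.012,-0.13,0,0,0],[-0.23,-0.012,-0.13,0,0,0],[-0.27,-0.012,-0.13,0,0,0],[-0.31,-0.012,-0.13,0,0,0]]' 0.08 && python3 -m jog '[[-0.04,0,0,0,0,0],[-0.08,0,0.005,0,0,-1],[-0.12,0,0.02,0,0,-3],[-0.13,0,0.03,0,0,-3],[-0.13,0,0.03,0,0,-3],[-0.13,0,0.03,0,0,-3]]'
python3 - <<'E'
from h import *
s=bot.sense();np.save("w10.npy",s,allow_pickle=True)
im=viewer.camera("wrist")[:,:,::-1];cv2.imwrite("pics/w10.png",im)
w=cam("wrist",s);print(proj(w,[395,-178,3]),proj(w,[383,-315,3]))
cv2.imwrite("pics/top2.png",viewer.camera("top")[:,:,::-1])
E
```

```text
clock: 21.23
tool_pos: [476.1, 144.1, 38.1]
orientation: [[0.145, 0.989, -0.0], [0.989, -0.145, -0.0], [-0.0, -0.0, -1.0]]
force: [0.1, -0.5, -0.3]
grip_width: 80.2
grasp_force: 0.0
clock: 22.23
tool_pos: [418.4, -162.7, 168.4]
orientation: [[0.145, 0.989, 0.0], [0.989, -0.145, -0.0], [-0.0, 0.0, -1.0]]
force: [1.2, -0.1, -0.6]
grip_width: 80.0
grasp_force: 0.0
clock: 22.73
tool_pos: [399.6, -289.3, 137.5]
orientation: [[0.095, 0.995, -0.001], [0.995, -0.095, 0.002], [0.002, -0.002, -1.0]]
force: [-0.3, 0.5, -0.1]
grip_width: 79.9
grasp_force: 0.0
[256.835  69.348] [260.802 226.159]
```

View pics/w10.png

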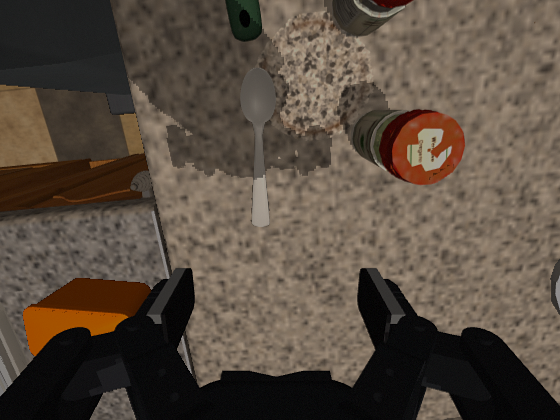

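Spoon in this view: bowl tip (257,67), handle end (261,226), neck middle near (259,149); spice jar 2 is clear of it on the right.

Run:
```python
from h import *
s=np.load("w10.npy",allow_pickle=True).item();w=cam("wrist",s);a=cam("wrist",np.load("w1.npy",allow_pickle=True).item())
B,_=tri((w,(257,67)),(a,(232,35)));H,_=tri((w,(261,226)),(a,(229,165)));print(B,H)
B=onz(w,(257,67),4);H=onz(w,(261,226),4);M=(B+H)/2;print(B,H,M,np.linalg.norm(B-H),np.degrees(np.arctan2(*(B-H)[[1,0]])))
s=bot.sense();print(delta(s,[M[0],M[1],60]),np.degrees(np.arctan2(s["orientation"][1,0],s["orientation"][0,0])), s["tool_pos"])
```

```text
[ 395.282 -177.722   11.587] [ 383.203 -314.76     3.279]
[ 395.381 -176.387    4.   ] [ 383.295 -314.473    4.   ] [ 389.338 -245.43     4.   ] 138.61455034117597 84.99820585951211
[ 0.042 -0.015  0.079] 84.6671195308448 [ 400.413 -288.49   138.619]
```

```bash
python3 -m jog '[[0.02,-0.007,0.01,0,0,0],[0.043,-0.015,0.04,0,0,0],[0.043,-0.015,0.08,0,0,0],[0.043,-0.015,0.1,0,0,0],[0.043,-0.015,0.1,0,0,0],[0.043,-0.015,0.1,0,0,0],[0.043,-0.015,0.1,0,0,0]]' 0.05
python3 - <<'E'
from h import *
s=bot.sense();print(delta(s,[389.3,-245.4,3]),np.degrees(np.arctan2(s["orientation"][1,0],s["orientation"][0,0])))
E
```

```text
clock: 23.42
tool_pos: [390.4, -245.4, 40.0]
orientation: [[0.092, 0.996, 0.002], [0.996, -0.092, -0.001], [-0.001, 0.002, -1.0]]
force: [-0.4, -0.8, 0.7]
grip_width: 49.8
grasp_force: 0.0
[-0.    -0.001  0.037] 84.70102819470209
```

```bash
python3 -m jog '[[0,-0.001,0.015,0,0,0],[0,-0.001,0.028,0,0,0],[0,-0.001,0.034,0,0,0],[0,-0.001,0.036,0,0,0],[0,-0.001,0.036,0,0,0],[0,-0.001,0.036,0,0,0]]' && python3 -m jog '[[0,0,0,0,0,0],[0,0,0,0,0,0],[0,0,0,0,0,0],[0,0,0,0,0,0],[0,0,0,0,0,0],[0,0,0,0,0,0],[0,0,0,0,0,0],[0,0,0,0,0,0]]' 0.0 25
```

```text
clock: 23.92
tool_pos: [388.8, -245.6, 3.2]
orientation: [[0.093, 0.996, 0.001], [0.996, -0.093, -0.001], [-0.001, 0.001, -1.0]]
force: [0.4, 0.1, 0.4]
grip_width: 50.3
grasp_force: 0.0
clock: 24.58
tool_pos: [388.7, -245.5, 3.0]
orientation: [[0.093, 0.996, 0.001], [0.996, -0.093, -0.001], [-0.001, 0.001, -1.0]]
force: [-0.4, 1.7, 6.7]
grip_width: 23.0
grasp_force: 24.3
```

```bash
python3 -m jog '[[0,0,-0.015,0,0,0],[0,0,-0.045,0,0,0],[0,0,-0.085,0,0,0],[0.02,-0.001,-0.12,0,0,0],[0.06,-0.004,-0.13,0,0,0],[0.1,-0.006,-0.13,0,0,0],[0.14,-0.009,-0.13,0,0,0],[0.18,-0.012,-0.13,0,0,0],[0.22,-0.014,-0.13,0,0,0],[0.26,-0.017,-0.13,0,0,1],[0.3,-0.02,-0.13,0,0,2],[0.34,-0.022,-0.13,0,0,3]]' && python3 -m jog '[[0.04,-0.003,0,0,0,0],[0.08,-0.005,0,0,0,0],[0.12,-0.008,0,0,0,0],[0.14,-0.009,0.01,0,0,0],[0.14,-0.009,0.03,0,0,0],[0.14,-0.009,0.05,0,0,0],[0.14,-0.009,0.05,0,0,0],[0.14,-0.009,0.05,0,0,0]]'
python3 - <<'E'
from h import *
s=bot.sense();print(delta(s,[403.2,247.2,9.5]),np.degrees(np.arctan2(s["orientation"][1,0],s["orientation"][0,0])))
im=viewer.camera("wrist")[:,:,::-1];cv2.imwrite("pics/w11.png",im)
E
```

```text
clock: 25.58
tool_pos: [397.6, 97.3, 132.8]
orientation: [[0.146, 0.989, 0.001], [0.989, -0.146, -0.0], [0.0, 0.001, -1.0]]
force: [1.6, -0.4, -0.9]
grip_width: 23.3
grasp_force: 24.7
clock: 26.25
tool_pos: [409.0, 235.0, 82.1]
orientation: [[0.145, 0.989, -0.002], [0.989, -0.145, -0.001], [-0.001, -0.002, -1.0]]
force: [-0.3, -0.2, 0.3]
grip_width: 22.9
grasp_force: 24.7
[ 0.011 -0.007  0.073] 81.64700982203769
```

View pics/w11.png

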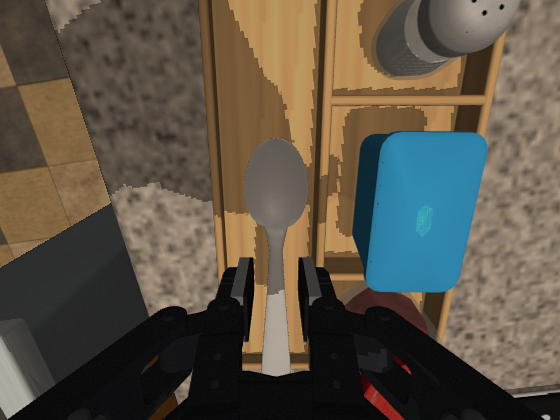

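The spoon hangs level and parallel over the trough, with the tub, shaker and jar in their wells on the right.

```bash
python3 -m jog '[[0.005,-0.003,0,0,0,0],[0.011,-0.006,0.01,0,0,0],[0.011,-0.006,0.03,0,0,0],[0.011,-0.006,0.05,0,0,0],[0.011,-0.006,0.06,0,0,0],[0.011,-0.006,0.065,0,0,0],[0.011,-0.006,0.068,0,0,0],[0.011,-0.006,0.07,0,0,0],[0.011,-0.006,0.07,0,0,0]]'
```

```text
clock: 27.05
tool_pos: [405.8, 247.1, 12.8]
orientation: [[0.146, 0.989, 0.001], [0.989, -0.146, 0.0], [0.001, 0.001, -1.0]]
force: [-2.2, -0.5, 0.8]
grip_width: 22.9
grasp_force: 24.7
```

```bash
python3 -m jog '[[0,0,0.001,0,0,0],[0,0,0.002,0,0,0],[0,0,0.003,0,0,0],[0,0,0.003,0,0,0],[0,0,0.003,0,0,0]]'
```

```text
clock: 27.47
tool_pos: [405.3, 246.9, 9.4]
orientation: [[0.145, 0.989, 0.0], [0.989, -0.145, 0.0], [0.0, 0.0, -1.0]]
force: [-0.2, 0.9, 0.1]
grip_width: 22.8
grasp_force: 24.7
```

```bash
python3 -m jog '[[0,0,0,0,0,0],[0,0,0,0,0,0],[0,0,0,0,0,0],[0,0,0,0,0,0]]' 0.031 && python3 -m jog '[[0,0,-0.01,0,0,0],[0,0,-0.03,0,0,0],[0,0,-0.06,0,0,0],[0,0,-0.1,0,0,0],[-0.03,0,-0.13,0,0,0],[-0.07,0,-0.15,0,0,0],[-0.11,0,-0.15,0,0,0],[-0.15,0,-0.15,0,0,0],[-0.19,0,-0.15,0,0,0],[-0.23,0,-0.15,0,0,0],[-0.27,0,-0.15,0,0,0],[-0.31,0,-0.15,0,0,0]]' && python3 -m jog '[[-0.04,0,0,0,0,0],[-0.08,0,0,0,0,0],[-0.12,0,0,0,0,0],[-0.16,0,0,0,0,0],[-0.16,0,0,0,0,0],[-0.16,0,0,0,0,0]]'
python3 - <<'E'
from h import *
a=viewer.camera("top")[:,:,::-1][125:225,135:435];b=viewer.camera("side")[:,:,::-1][170:270,100:340]
c=np.zeros((600,800,3),np.uint8);c[:266,:798]=cv2.resize(a,(798,266),interpolation=2);c[270:600,:792]=cv2.resize(b,(792,330),interpolation=2);cv2.imwrite("pics/fin.png",c)
E
```

```text
clock: 27.8
tool_pos: [405.3, 246.9, 9.3]
orientation: [[0.145, 0.989, 0.0], [0.989, -0.145, 0.0], [0.0, 0.0, -1.0]]
force: [-0.0, -0.1, 0.1]
grip_width: 31.2
grasp_force: 0.0
clock: 28.8
tool_pos: [359.4, -61.3, 159.6]
orientation: [[0.145, 0.989, 0.001], [0.989, -0.145, -0.0], [-0.0, 0.001, -1.0]]
force: [2.6, -0.8, -0.3]
grip_width: 30.9
grasp_force: 0.0
clock: 29.3
tool_pos: [336.3, -220.0, 159.0]
orientation: [[0.15, 0.989, -0.0], [0.989, -0.15, 0.0], [0.0, -0.0, -1.0]]
force: [-0.6, 0.6, -0.4]
grip_width: 31.0
grasp_force: 0.0
```

View pics/fin.png

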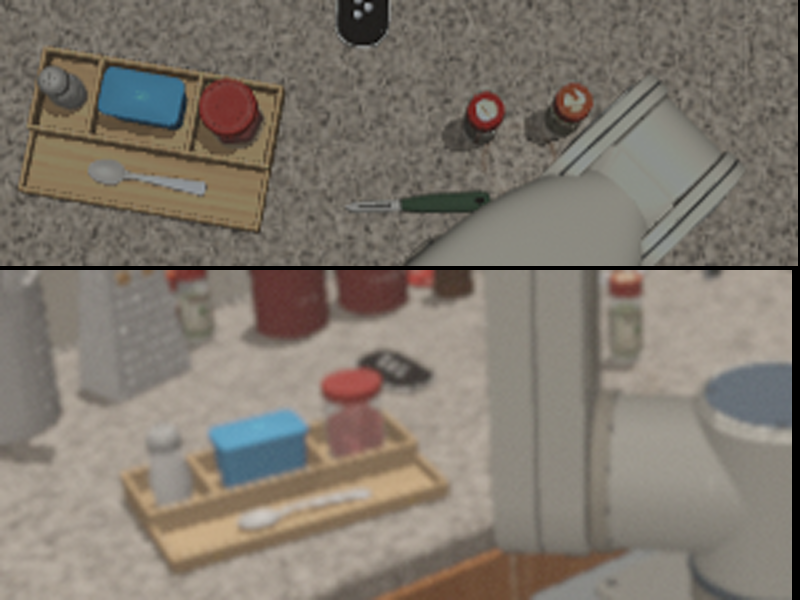

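The shaker, tub and jar stand upright in their wells, and the spoon lies lengthwise in the trough. The spice jars and peeler are where they were and the arm is clear, so I'll hand it in.

```bash
python3 -c "
from cell import bot
print(bot.close_job())"
```

```text
the job is handed in; nothing more can be done
None
```

The job is handed in after about 29 s of the 133 s allowed: the last pictures show the salt shaker, tub and jam jar upright in their wells, the teaspoon lengthwise in the trough, and the spice jars and peeler where they were.

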